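# Brake lever check on a specimen-trolley push handle

## Task

Two push handles off specimen trolleys stand on the bench; check the brake of the one with the long lever. Push that lever in towards its bar with the outside of the fingers, gripping nothing and touching neither the bar's grip nor the back of the lever, until it stops of itself short of the bar, hold it there for a second without forcing it, let it spring right back, then push it in to its stop once more and finish while still holding it in. Leave the short lever on the other handle and the things lying about alone.

Things in the scene. Friction and masses are not known exactly. Their poses are not given: they have to be found in the camera images.
- brake_lever (a joint): Angle (rad) of the long brake lever: 0 at rest (spring-held), growing as it is pushed towards the bar, 0.40 at its firm end stop, where about 18 mm of air is left between lever and grip. It turns level, about an upright pin. The spring pushes back with 3.5 N at the start and 9 N at the stop, measured 80 mm from the pin, and returns the lever by itself.
- brake_press (a point): The place to push: on the outer face (away from the bar) of the long lever, 80 mm from its pin, half-way up its 20 mm height, about 140 mm above the bench. Moves with the lever. Its x axis is level and points square into the lever, the way to push; its y axis is level and points along the lever to the pin. The space in front of, above and below the lever (down to the foot) is free.
- brake_pivot (a point): Pin of the long lever, at the lever's mid height; moves only with the stand. Same axes as brake_press. Seen from above the lever turns anticlockwise when pushed in.
- brake_blade: The long lever's plain aluminium blade: 120 mm from pin to rounded tip (16 mm thick there), 20 mm high, 8 mm thick with its back; origin on the pin at mid height, axes as brake_press; it runs along its -y axis, its outer face 5 mm to -x of the pin.
- brake_back: The long lever's back, the face turned to the bar (a 3 mm layer); origin on the pin, axes as brake_blade. Not to be touched: a finger there would be gripping the lever.
- brake_grip: Black rubber grip, 31 mm thick and 125 mm long, on the bar of the handle with the long lever; origin at its centre, 140 mm above the bench, its length along its y axis, the lever on its -x side. Its bar is a 23 mm aluminium tube bent into an upright U 200 mm wide. Not to be touched.
- brake_unit: The whole handle with the long lever: the U bar on a grey foot 100 x 240 x 14 mm bolted to the bench. Origin on the bench; the bar runs along its y axis, 30 mm to its +x side; the lever is on the -x side (the robot's side), with its pin 70 mm to +y, 5 mm to -x.
- release_unit: The other handle, built alike, but with a short lever (60 mm from pin to tip, a height release), to be left alone. Same origin and axes. Either handle may stand on the left or on the right.
- release_lever (a joint): Angle (rad) of the short lever; 0 at rest. Leave it there.
- tube_rack: White rack of capped sample tubes, 70 x 160 x 92 mm, loose; origin under its centre. Leave it.
- jar: Sample jar, 52 mm across, 65 mm high, loose; origin under its centre. Leave it.
- spanner: Steel spanner, 150 mm long, lying loose, along its x axis. Leave it.
- spray: White bottle with a blue cap, 56 mm across, 120 mm high, loose; origin under its centre. Leave it.

How it is judged:
By the outcome, as a careful person would: the job done as asked, in the order asked, and still so for the second after the job is handed in, while the arm keeps its last pose, push and grip.
It also fails if it takes over 42 s, if anything falls off the work surface, if the arm or the gripper's body presses on something with over 40 N, if the wrist force passes 120 N, or if a joint passes its speed limit or range.

## Robot

A 7-joint arm with a two-finger parallel gripper is mounted at the origin on the work surface. World frame = base frame: x ahead of the robot, y to its left, z up, the work surface at z = 0. Lengths are in m, angles in degrees, forces in N, time in s.
With the tool pointing down it reaches from about 0.425 to 0.975 m from the base axis. Payload 16.7 kg.
Tool frame: the origin (TCP) lies midway between the tips of the shut fingers; the grasp point (between the pads) lies 19 mm behind it; z points along the fingers, y is the direction in which the jaws open and shut (so a half turn about z gives the same grasp; the last joint's range is limited). The gripper opens to 85 mm and grips with 20 to 120 N. Pads are 22 mm wide; open, the fingers measure 114 mm over their backs; the gripper's body (76 mm by 85 mm) begins 54 mm behind the grasp point. The pads swing forward as they close: fully open they stand 13 mm farther back than shut.
Start: joints at [54.689, 24.414, 4.234, 92.017, -1.954, 63.644, -3.845], TCP at [0.304, -0.603, 0.211] pointing down, gripper open.
Joint ranges: [-163.25, 163.25], [-28.42, 122.38], [-70.27, 78.77], [12.13, 141.07], [-58.53, 238.53], [9.26, 117.41], [-156.51, 156.51]. Speed limits (degrees/s): [108.29, 108.29, 136.94, 136.94, 172.46, 172.46, 172.46].

## Interface

Orientations are given as [roll, pitch, yaw] about the fixed x, y, z axes, in that order (R = Rz(yaw) Ry(pitch) Rx(roll)).
In Python, from bench import manip gives the robot as it stands. The module is installed in compiled form; this text tells all that it offers.
- The arm moves only by the shell command python3 -m inch 'ROWS'. ROWS is JSON, a list of rows, each a list of 3 entries, a list of its own where there are three numbers: the turn, a rotation vector about the tool's x, y, z in rad, then the shift along the tool's x, y, z in cm, then the closure, from 0 (fully open) to 1 (shut). In form: [[[rx, ry, rz], [dx, dy, dz], fingers], ...]. A call has exactly 10 rows; each row is the pose to reach, as a shift and turn from the pose commanded when the call began, along the tool's axes at that moment; what a row does not reach only later rows make up. A row lasts 1/12 s, in which the tool goes at most 41.7 mm and 7.16 degrees, less where a joint would pass 70% of its speed; a pose out of reach is approached as far as the arm can. A call with a gripper value outside its range is refused whole. The fingers move at their own pace and stop on an object; the grip force is fixed at half the most. Time passes only in rows, so rows that repeat a pose let the fingers close, or fill a call up. It gives the time, the measured TCP pose, the force and the opening at its end, in the units of the state.
- manip.get_state(): the state, without advancing time (a new reading comes with each control period).
- manip.snapshot(name): name is "side" or "top"; returns a dict with "pixels" (480x640x3 uint8, red, green, blue), "fx", "fy", "cx", "cy" (pixels), "R" (3x3) and "t" (3): a world point X has camera coordinates R X + t. Camera axes: x right, y down, z forward; pixel columns grow to the right and rows downward; lengths in m; the calibration is good to about 2 mm. A picture is of the moment at which its call begins. There is no depth.
- manip.sign_off(): hands the job in, once; it reports no verdict.
The state is a dict: "clock": time; "qpos": joint angles; "qvel": joint speeds; "tau": joint torques, N m; "position": TCP position; "eef_rot": TCP orientation; "wrist_force": force on the tool from outside, world axes, zero at the start; "ft_torque": the same for the moment, N m; "grip_width": finger opening in m.
Only numpy, scipy, OpenCV 4.12 (cv2) and the standard library are available. Lean on these libraries where they do the work, as an engineer would, in place of code of your own. Each camera call takes 0.05 s, during which the arm holds its last target. There are 200 camera calls.

## Working session

There is one attempt and no reset: what is moved stays moved. The work goes in short steps, Python scripts to look and compute and a shell command to move; the robot and the scene stay as the last step left them, time stands still between calls to the robot, and variables do not carry over. Pictures are saved under pics/ and viewed, about 8 in all and at most 12, crops included, and the job is handed in when it is done.

```bash
mkdir -p pics; python3 - <<'E'
from bench import manip
import cv2
for n in ("side","top"):
    s=manip.snapshot(n); cv2.imwrite(f"pics/{n}0.png",s["pixels"][:,:,::-1])
    print(n,s["fx"],s["fy"],s["cx"],s["cy"],s["R"],s["t"])
print(manip.get_state())
E
```

```text
side 471.5212975967819 471.5212975967819 322.8448548071423 243.84078453636687 [[-0.9811754  -0.19263409 -0.01367267]
 [-0.12960099  0.70929805 -0.69289239]
 [ 0.14317269 -0.67807697 -0.72091137]] [0.52869783 0.13621233 0.888135  ]
top 456.0382795400697 456.0382795400697 315.6153895625633 237.54995222192673 [[ 0.01593647 -0.9997509   0.01562611]
 [-0.98442942 -0.01842455 -0.17481206]
 [ 0.17505642 -0.01259692 -0.98447782]] [-0.0159338   0.54094924  0.99876951]
{'clock': 0.1, 'qpos': array([54.68814038, 24.44812536,  4.2302711 , 92.04853344, -1.95434065,
       63.64602763, -3.84506291]), 'qvel': array([ 0.09807592, -0.11041687, -0.07471401, -0.15822137, -0.03873491,
       -0.00937495, -0.01458454]), 'tau': array([ 8.41777684e-03, -9.51544118e+01,  3.77071694e+00, -4.64410114e+01,
        1.95497519e-02,  6.40540107e-03,  2.82006380e-05]), 'position': array([ 0.30357931, -0.60241985,  0.21045638]), 'eef_rot': array([-1.79929547e+02,  4.10798606e-03,  2.67446434e+01]), 'wrist_force': array([-0.50382469, -0.34587917, -0.62812796]), 'ft_torque': array([ 0.00314846, -0.03979194, -0.02669412]), 'grip_width': 0.08549942085548429}
```

View pics/top0.png

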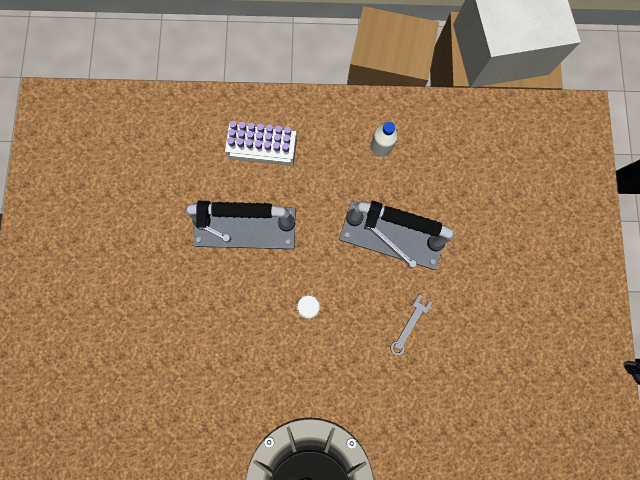

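View pics/side0.png

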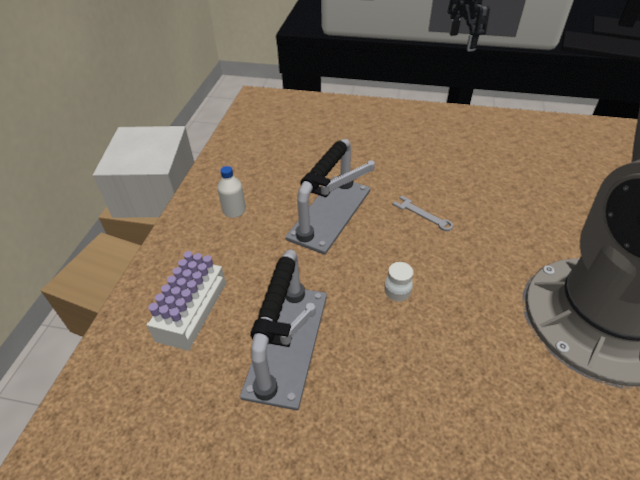

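The long lever is on the right-hand handle: in the top view its pin is near (370,227) and its tip near (413,264). The short lever is on the left, the jar at (308,307) and the spanner at (410,325). I'll measure the blade and the grip next.

```bash
cat > h.py <<'E'
import numpy as np
def ray(s,uv,z):
    R=np.array(s["R"]);t=np.array(s["t"]);c=-R.T@t
    d=R.T@np.array([(uv[0]-s["cx"])/s["fx"],(uv[1]-s["cy"])/s["fy"],1])
    return c+d*(z-c[2])/d[2]
def proj(s,X):
    p=np.array(s["R"])@X+np.array(s["t"]); return np.array([s["fx"]*p[0]/p[2]+s["cx"],s["fy"]*p[1]/p[2]+s["cy"]])
E
python3 - <<'E'
from bench import manip
import cv2,numpy as np
from h import *
s=manip.snapshot("top"); im=s["pixels"]
x0,y0,x1,y1=330,190,465,275
c=im[y0:y1,x0:x1]; hsv=cv2.cvtColor(c,cv2.COLOR_RGB2HSV)
def comps(m):
    n,l,st,ce=cv2.connectedComponentsWithStats(m.astype(np.uint8))
    return [(np.argwhere(l==i)[:,::-1].astype(np.float32)+[x0,y0]) for i in range(1,n) if st[i,4]>60]
for nm,m,z in(("black",hsv[...,2]<45,.14),("light",(hsv[...,2]>140)&(hsv[...,1]<45),.15)):
    for p in comps(m):
        P=np.array([ray(s,q,z)[:2] for q in p]); r=cv2.minAreaRect((P*1000).astype(np.float32))
        v=cv2.fitLine(P.astype(np.float32),cv2.DIST_L2,0,0.001,0.001).ravel()
        a=(P-v[2:])@v[:2]
        print(nm,len(p),"rect mm",np.round(r[0],1),np.round(r[1],1),"dir deg",np.degrees(np.arctan2(v[1],v[0])).round(1),"ends",v[2:]+v[:2]*a.min(),v[2:]+v[:2]*a.max())
foot=comps((hsv[...,1]<70)&(hsv[...,2]<200)|(hsv[...,2]<45)|((hsv[...,2]>140)&(hsv[...,1]<45)))
for p in foot:
    h=cv2.convexHull(p.astype(np.float32)); 
    if len(p)>500: print("foot",[ray(s,q,.014)[:2].round(3).tolist() for q in cv2.approxPolyDP(h,3,True)[:,0]])
cv2.imwrite("pics/crop1.png",cv2.resize(c[:,:,::-1],None,fx=5.9,fy=5.9,interpolation=cv2.INTER_CUBIC))
E
```

```text
black 275 rect mm [ 577.7 -125.9] [24.  56.6] dir deg -17.2 ends [ 0.55061469 -0.11789323] [ 0.60458226 -0.13464886]
black 865 rect mm [ 564.3 -207. ] [127.2  33.4] dir deg 73.5 ends [ 0.5459367  -0.26792911] [ 0.5820575  -0.14587061]
light 100 rect mm [ 590.7 -104.8] [24.3 19.9] dir deg 89.8 ends [ 0.59087482 -0.11821747] [ 0.59097968 -0.09300949]
light 241 rect mm [ 508.  -165.6] [117.7  14.8] dir deg 47.8 ends [ 0.46882318 -0.20944901] [ 0.54784055 -0.12239068]
light 118 rect mm [ 539.2 -278.5] [28.3 20.4] dir deg 54.6 ends [ 0.52985583 -0.29028471] [ 0.5476946  -0.26514505]
foot [[0.567, -0.335], [0.477, -0.289], [0.481, -0.228], [0.547, -0.062], [0.638, -0.093], [0.639, -0.149], [0.59, -0.302]]
```

View pics/crop1.png

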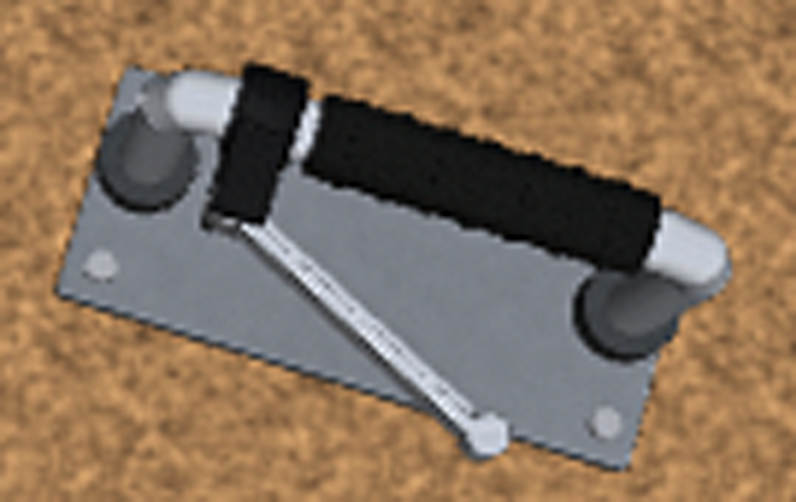

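The crop shows the blade from the clamp end at about (370,228) to the rounded tip at about (413,264). Its measured length is about 118 mm against the 120 mm given, and the grip measures 127×33 mm against 125×31 mm. Next I'll work out the approach with the fingers shut.

```bash
cat >> h.py <<'E'
from scipy.spatial.transform import Rotation as Ro
TH0=47.8; PIN=np.array([.5494,-.1205])
HALF=.0145
def target(th,gap,z=.125):   # th: lever angle deg from rest, gap: finger back to outer face
    a=np.radians(TH0+th); y=np.array([np.cos(a),np.sin(a)]); x=np.array([y[1],-y[0]])
    # axis of tool: centre of finger pair
    p=PIN-.08*y-(.005+HALF+gap)*x
    return np.array([*p,z]),TH0+th
def step(pos,rpy,th,gap,z=.125):
    R=Ro.from_euler('xyz',rpy,degrees=True); p,yaw=target(th,gap,z)
    T=Ro.from_euler('xyz',[180,0,yaw],degrees=True)
    return p.round(4),yaw,"rot",(R.inv()*T).as_rotvec().round(4),"cm",(R.inv().apply(p-pos)*100).round(2)
E
python3 - <<'E'
from bench import manip
from h import *
s=manip.get_state(); im=manip.snapshot("side"); t=manip.snapshot("top")
print(step(s["position"],s["eef_rot"],0,.05,.20))
print(step(s["position"],s["eef_rot"],0,.05,.125))
y=np.array([np.cos(np.radians(TH0)),np.sin(np.radians(TH0))])
for n,d in(("tip",.112),("press",.08),("pin",0)):
    X=np.array([*(PIN-d*y),.15]); print(n,X.round(3),proj(im,X).round(),proj(t,X).round())
E
```

```text
(array([ 0.4442, -0.1331,  0.2   ]), 47.8, 'rot', array([-1.000e-03, -1.000e-04, -3.675e-01]), 'cm', array([ 33.68, -35.59,   1.09]))
(array([ 0.4442, -0.1331,  0.125 ]), 47.8, 'rot', array([-1.000e-03, -1.000e-04, -3.675e-01]), 'cm', array([ 33.68, -35.59,   8.59]))
tip [ 0.474 -0.203  0.15 ] [371. 161.] [412. 263.]
press [ 0.496 -0.18   0.15 ] [359. 167.] [400. 252.]
pin [ 0.549 -0.12   0.15 ] [328. 181.] [371. 226.]
```

```bash
python3 -m inch '[[[0,0,-0.04],[3,-3,0],1],[[0,0,-0.08],[6,-6,0.1],1],[[0,0,-0.12],[9,-9,0.3],1],[[0,0,-0.16],[12,-12,0.4],1],[[0,0,-0.2],[15,-15.5,0.5],1],[[0,0,-0.24],[18,-19,0.6],1],[[0,0,-0.28],[21,-22.5,0.7],1],[[0,0,-0.32],[24,-25.5,0.8],1],[[0,0,-0.36],[26.5,-28,0.9],1],[[0,0,-0.3675],[28,-29.5,1],1]]'
python3 - <<'E'
from bench import manip
from h import *
s=manip.get_state()
print(step(s["position"],s["eef_rot"],0,.05,.20),step(s["position"],s["eef_rot"],0,.04,.125))
E
```

```text
clock: 1.08
position: [0.4216, -0.2103, 0.2014]
eef_rot: [180.0, -0.0, 48.0]
wrist_force: [1.4, -0.2, -0.6]
grip_width: 0.0002
(array([ 0.4442, -0.1331,  0.2   ]), 47.8, 'rot', array([ 0.0006, -0.0004,  0.0042]), 'cm', array([ 7.25, -3.48,  0.14])) (array([ 0.4516, -0.1398,  0.125 ]), 47.8, 'rot', array([ 0.0006, -0.0004,  0.0042]), 'cm', array([ 7.25, -2.49,  7.64]))
```

```bash
python3 -m inch '[[[0,0,0.002],[2,-1,0],1],[[0,0,0.002],[4,-2,0],1],[[0,0,0.002],[5.7,-3,0.5],1],[[0,0,0.002],[5.7,-3,2],1],[[0,0,0.002],[5.7,-3,4],1],[[0,0,0.002],[5.7,-3,6],1],[[0,0,0.002],[5.7,-3,7.5],1],[[0,0,0.002],[5.7,-3,7.5],1],[[0,0,0.002],[5.7,-3,7.5],1],[[0,0,0.002],[5.7,-3,7.5],1]]'
python3 - <<'E'
from bench import manip
import cv2
from h import *
s=manip.get_state()
print(s["position"],s["wrist_force"],step(s["position"],s["eef_rot"],0,.01))
a=manip.snapshot("side")["pixels"][110:260,270:470,::-1]; b=manip.snapshot("top")["pixels"][180:330,310:510,::-1]
cv2.imwrite("pics/c2.png",np.hstack([cv2.resize(i,(400,300),interpolation=cv2.INTER_CUBIC) for i in (a,b)]))
E
```

```text
clock: 1.92
position: [0.4376, -0.151, 0.127]
eef_rot: [180.0, -0.0, 47.7]
wrist_force: [-0.0, 1.2, 0.4]
grip_width: 0.0001
[ 0.43759649 -0.15104266  0.12699072] [-0.01393041  1.17757417  0.44846243] (array([ 0.4738, -0.1599,  0.125 ]), 47.8, 'rot', array([ 0.0007, -0.0004, -0.002 ]), 'cm', array([1.78, 3.28, 0.2 ]))
```

View pics/c2.png

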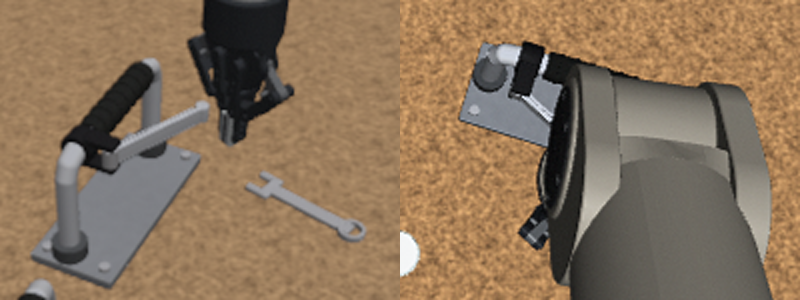

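The fingers are shut and in front of the lever, and the knuckles sit well above it. I'll slide along the lever to 80 mm from the pin and come close.

```bash
python3 -m inch '[[[0,0,0],[1,0,0],1],[[0,0,0],[1.8,0.5,0],1],[[0,0,0],[1.8,1,0],1],[[0,0,0],[1.8,1.5,0],1],[[0,0,0],[1.8,2,0],1],[[0,0,0],[1.8,2.5,0],1],[[0,0,0],[1.8,3,0],1],[[0,0,0],[1.8,3,0],1],[[0,0,0],[1.8,3,0],1],[[0,0,0],[1.8,3,0],1]]'
python3 - <<'E'
from bench import manip
import cv2
from h import *
s=manip.get_state()
print(s["position"],s["wrist_force"],step(s["position"],s["eef_rot"],0,0),step(s["position"],s["eef_rot"],22.9,0))
a=manip.snapshot("side")["pixels"][130:220,300:420,::-1]
cv2.imwrite("pics/c3.png",cv2.resize(a,(720,540),interpolation=cv2.INTER_CUBIC))
E
```

```text
clock: 2.85
position: [0.4712, -0.1578, 0.126]
eef_rot: [-180.0, 0.0, 47.7]
wrist_force: [-0.3, 0.5, 0.6]
grip_width: -0.0003
[ 0.47116823 -0.15780552  0.12601757] [-0.33199268  0.54794274  0.64338906] (array([ 0.4812, -0.1667,  0.125 ]), 47.8, 'rot', array([-0.0004,  0.0001, -0.0022]), 'cm', array([0.02, 1.34, 0.1 ])) (array([ 0.5046, -0.1896,  0.125 ]), 70.69999999999999, 'rot', array([-4.000e-04,  0.000e+00, -4.019e-01]), 'cm', array([-0.1 ,  4.61,  0.1 ]))
```

View pics/c3.png

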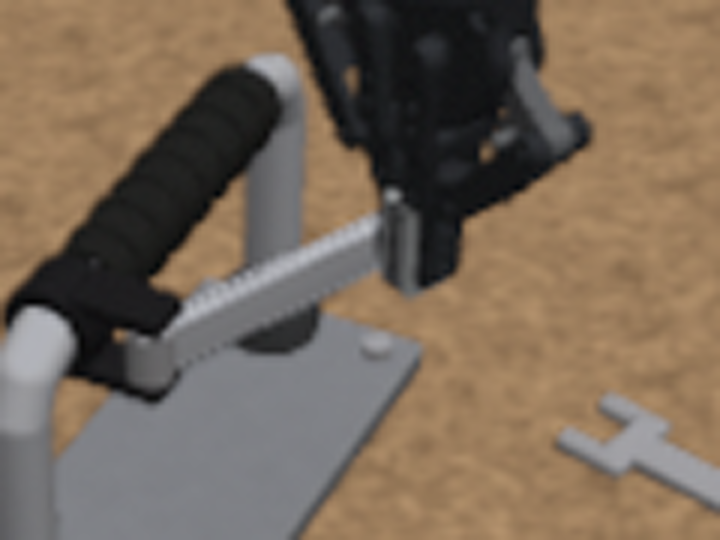

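The finger hangs in front of the blade at mid height, a little past half-way along, with nothing touching. Now I'll creep in until it makes contact.

```bash
python3 -m inch '[[[0,0,0],[0,0.3,0],1],[[0,0,0],[0,0.6,0],1],[[0,0,0],[0,0.8,0],1],[[0,0,0],[0,1,0],1],[[0,0,0],[0,1.2,0],1],[[0,0,0],[0,1.4,0],1],[[0,0,0],[0,1.6,0],1],[[0,0,0],[0,1.6,0],1],[[0,0,0],[0,1.6,0],1],[[0,0,0],[0,1.6,0],1]]'
cat > st.py <<'E'
from bench import manip
from h import *
s=manip.get_state(); R=Ro.from_euler('xyz',s["eef_rot"],degrees=True)
print("F tool",R.inv().apply(s["wrist_force"]).round(2),s["position"].round(4),s["eef_rot"].round(2),"width",round(s["grip_width"],4))
for th in (0,11.5,22.9): print(th,step(s["position"],s["eef_rot"],th,0,.126)[2:])
E
python3 st.py
```

```text
clock: 3.73
position: [0.4831, -0.1685, 0.1261]
eef_rot: [-180.0, 0.0, 47.7]
wrist_force: [-0.0, -0.5, 0.4]
grip_width: -0.0
F tool [-0.37  0.33 -0.37] [ 0.4831 -0.1685  0.1261] [-179.99    0.     47.69] width -0.0
0 ('rot', array([-0.0002,  0.    , -0.0019]), 'cm', array([ 0.01, -0.27,  0.01]))
11.5 ('rot', array([-2.000e-04,  0.000e+00, -2.026e-01]), 'cm', array([-0.22,  1.37,  0.01]))
22.9 ('rot', array([-2.000e-04, -0.000e+00, -4.016e-01]), 'cm', array([-0.12,  3.  ,  0.01]))
```

```bash
python3 -m inch '[[[0,0,0],[0,0.1,0],1],[[0,0,0],[0,0.2,0],1],[[0,0,0],[0,0.3,0],1],[[0,0,0],[0,0.4,0],1],[[0,0,0],[0,0.5,0],1],[[0,0,0],[0,0.6,0],1],[[0,0,0],[0,0.7,0],1],[[0,0,0],[0,0.7,0],1],[[0,0,0],[0,0.7,0],1],[[0,0,0],[0,0.7,0],1]]'; python3 st.py
```

```text
clock: 4.57
position: [0.4882, -0.1732, 0.126]
eef_rot: [-180.0, 0.0, 47.7]
wrist_force: [-2.9, 1.4, 1.7]
grip_width: -0.0001
F tool [-0.89 -3.09 -1.68] [ 0.4882 -0.1732  0.126 ] [-1.7998e+02  1.0000e-02  4.7680e+01] width -0.0001
0 ('rot', array([-0.0004,  0.0001, -0.002 ]), 'cm', array([ 0.01, -0.96,  0.  ]))
11.5 ('rot', array([-4.000e-04,  1.000e-04, -2.027e-01]), 'cm', array([-0.21,  0.67,  0.  ]))
22.9 ('rot', array([-4.000e-04,  0.000e+00, -4.017e-01]), 'cm', array([-0.11,  2.31,  0.  ]))
```

Contact at 3.1 N. It came about 9 mm later than the model said, so I'll shift the face offset and follow the lever's arc.

```bash
sed -i 's/^HALF=.*/HALF=.005/' h.py; python3 - <<'E'
from bench import manip
from h import *
s=manip.get_state()
for th in (0,4,8,12,16,20,23): print(th,step(s["position"],s["eef_rot"],th,0,.126)[2:])
E
```

```text
0 ('rot', array([-0.0004,  0.0001, -0.002 ]), 'cm', array([ 0.02, -0.01,  0.  ]))
4 ('rot', array([-0.0004,  0.0001, -0.0718]), 'cm', array([-0.03,  0.55,  0.  ]))
8 ('rot', array([-4.000e-04,  1.000e-04, -1.416e-01]), 'cm', array([-0.04,  1.11,  0.  ]))
12 ('rot', array([-4.000e-04,  1.000e-04, -2.115e-01]), 'cm', array([-0.01,  1.67,  0.  ]))
16 ('rot', array([-4.000e-04,  1.000e-04, -2.813e-01]), 'cm', array([0.05, 2.23, 0.  ]))
20 ('rot', array([-0.0004,  0.    , -0.3511]), 'cm', array([0.16, 2.78, 0.  ]))
23 ('rot', array([-4.000e-04,  0.000e+00, -4.034e-01]), 'cm', array([0.27, 3.19, 0.  ]))
```

```bash
python3 -m inch '[[[0,0,-0.04],[0,0.3,0],1],[[0,0,-0.08],[-0.03,0.6,0],1],[[0,0,-0.12],[-0.04,0.95,0],1],[[0,0,-0.16],[-0.03,1.25,0],1],[[0,0,-0.2],[-0.01,1.6,0],1],[[0,0,-0.24],[0.02,1.9,0],1],[[0,0,-0.26],[0.04,2.1,0],1],[[0,0,-0.28],[0.05,2.25,0],1],[[0,0,-0.28],[0.05,2.25,0],1],[[0,0,-0.28],[0.05,2.25,0],1]]'; python3 st.py
python3 - <<'E'
from bench import manip
import cv2
a=manip.snapshot("side")["pixels"][130:220,300:420,::-1]
cv2.imwrite("pics/c4.png",cv2.resize(a,(720,540),interpolation=cv2.INTER_CUBIC))
E
```

```text
clock: 5.4
position: [0.5049, -0.1879, 0.126]
eef_rot: [-179.9, 0.0, 63.7]
wrist_force: [-5.0, 3.6, 3.2]
grip_width: 0.0001
F tool [ 1.03 -6.05 -3.18] [ 0.5049 -0.1879  0.126 ] [-179.94    0.     63.73] width 0.0001
0 ('rot', array([-1.10e-03,  2.00e-04,  2.78e-01]), 'cm', array([ 0.6 , -2.15, -0.  ]))
11.5 ('rot', array([-0.0011,  0.0001,  0.0773]), 'cm', array([ 0.12, -0.61, -0.  ]))
22.9 ('rot', array([-0.0011, -0.    , -0.1217]), 'cm', array([-0.05,  0.98, -0.  ]))
```

View pics/c4.png

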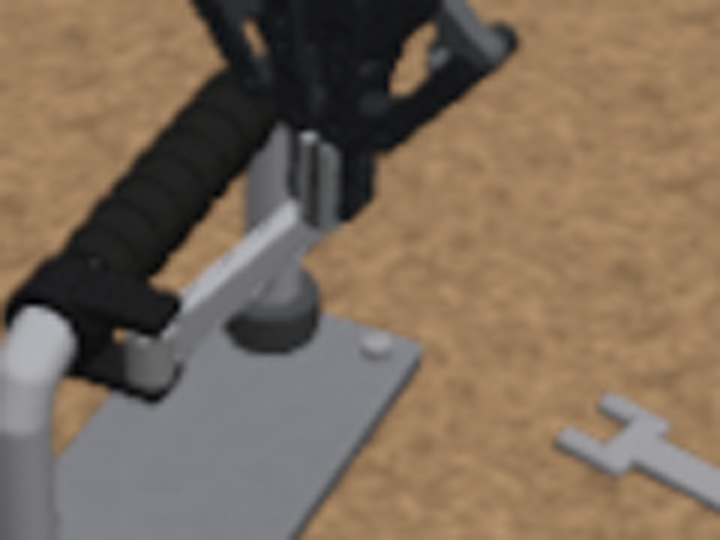

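The lever follows. The force is 6 N in the push direction, and the upward part fits the tapered finger back. Before going on I'll check the knuckle's clearance over the grip, using the mirror knuckle seen at pixel (386,137).

```bash
python3 - <<'E'
from bench import manip
from h import *
s=manip.get_state(); im=manip.snapshot("side"); R=Ro.from_euler('xyz',s["eef_rot"],degrees=True)
for uv in ((300+515/6,130+50/6),(300+470/6,130+85/6),(300+350/6,130+220/6)):
    A=ray(im,uv,0);B=ray(im,uv,.3); a=R.inv().apply(A-s["position"]);b=R.inv().apply(B-s["position"])
    p=a+(b-a)*(-a[0])/(b-a)[0]; print("tool y,z mm",(p*1000).round(1),"world z",(.126-p[2]).round(3))
print(s["wrist_force"])
c=np.array([.5643,-.207,.126]); print("grip centre in tool mm",R.inv().apply(c-s["position"])*1000)
E
```

```text
tool y,z mm [   0.   -66.1 -111.6] world z 0.238
tool y,z mm [  0.  -51.  -92.5] world z 0.218
tool y,z mm [  0.   -7.8 -20. ] world z 0.146
[-5.41311337  3.76573299  2.65611002]
grip centre in tool mm [ 9.16559713 61.71104263 -0.07115311]
```

The knuckles are above z=0.2 m, clear of the grip. I'll push on towards the stop.

```bash
python3 -m inch '[[[0,0,-0.02],[0,0.15,0],1],[[0,0,-0.04],[0,0.3,0],1],[[0,0,-0.06],[0,0.45,0],1],[[0,0,-0.08],[-0.02,0.6,0],1],[[0,0,-0.1],[-0.03,0.75,0],1],[[0,0,-0.11],[-0.04,0.85,0],1],[[0,0,-0.12],[-0.05,0.9,0],1],[[0,0,-0.12],[-0.05,0.9,0],1],[[0,0,-0.12],[-0.05,0.9,0],1],[[0,0,-0.12],[-0.05,0.9,0],1]]'; python3 st.py
```

```text
clock: 6.33
position: [0.5124, -0.1925, 0.1259]
eef_rot: [-179.9, 0.0, 70.6]
wrist_force: [-6.6, 2.2, 3.5]
grip_width: -0.0001
F tool [-0.11 -6.93 -3.52] [ 0.5124 -0.1925  0.1259] [-1.7991e+02  2.0000e-02  7.0580e+01] width -0.0001
0 ('rot', array([-0.0015,  0.0006,  0.3977]), 'cm', array([ 1.04, -2.92, -0.01]))
11.5 ('rot', array([-0.0015,  0.0005,  0.197 ]), 'cm', array([ 0.37, -1.45, -0.01]))
22.9 ('rot', array([-0.0016,  0.0003, -0.002 ]), 'cm', array([ 0.02,  0.11, -0.01]))
```

```bash
python3 -m inch '[[[0,0,0],[0,0.05,0],1],[[0,0,-0.01],[0,0.1,0],1],[[0,0,-0.01],[0,0.15,0],1],[[0,0,-0.02],[0,0.2,0],1],[[0,0,-0.02],[0,0.25,0],1],[[0,0,-0.03],[0,0.3,0],1],[[0,0,-0.03],[0,0.3,0],1],[[0,0,-0.03],[0,0.3,0],1],[[0,0,-0.03],[0,0.3,0],1],[[0,0,-0.03],[0,0.3,0],1]]'; python3 st.py
python3 - <<'E'
from bench import manip
import cv2
a=manip.snapshot("side")["pixels"][130:220,300:420,::-1]
cv2.imwrite("pics/c5.png",cv2.resize(a,(720,540),interpolation=cv2.INTER_CUBIC))
E
```

```text
clock: 7.17
position: [0.5145, -0.1936, 0.1257]
eef_rot: [-179.8, 0.0, 72.3]
wrist_force: [-11.2, 2.5, 6.9]
grip_width: -0.0001
F tool [ -1.06 -11.41  -6.91] [ 0.5145 -0.1936  0.1257] [-1.7983e+02  4.0000e-02  7.2290e+01] width -0.0001
0 ('rot', array([-0.0028,  0.0013,  0.4275]), 'cm', array([ 1.16, -3.12, -0.02]))
11.5 ('rot', array([-0.0029,  0.001 ,  0.2267]), 'cm', array([ 0.45, -1.67, -0.02]))
22.9 ('rot', array([-0.0029,  0.0007,  0.0278]), 'cm', array([ 0.05, -0.12, -0.03]))
```

View pics/c5.png

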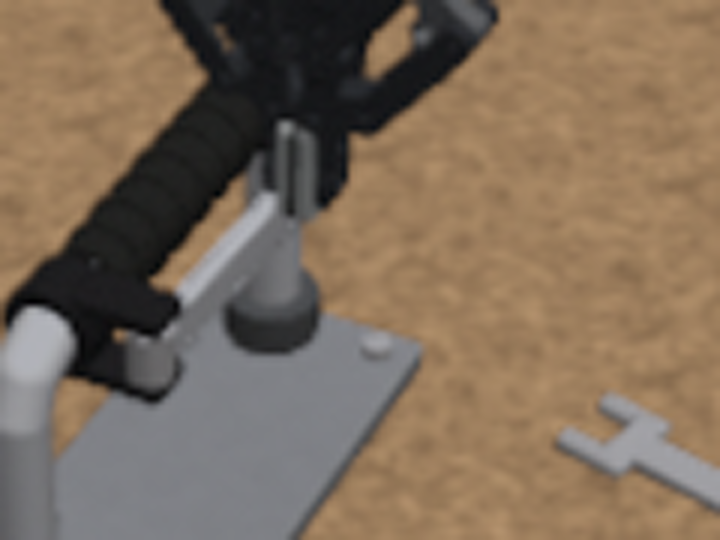

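The force jumped from 6.9 to 11.4 N within about 2 mm, and the lever is near parallel to the bar with a gap left, so it is at its stop. Now holding.

```bash
for i in 1 2; do python3 -m inch '[[[0,0,0],[0,0,0],1],[[0,0,0],[0,0,0],1],[[0,0,0],[0,0,0],1],[[0,0,0],[0,0,0],1],[[0,0,0],[0,0,0],1],[[0,0,0],[0,0,0],1],[[0,0,0],[0,0,0],1],[[0,0,0],[0,0,0],1],[[0,0,0],[0,0,0],1],[[0,0,0],[0,0,0],1]]'; done; python3 st.py
python3 - <<'E'
from bench import manip
from h import *
s=manip.get_state()
for th in (16,12,8,4,0): print(th,step(s["position"],s["eef_rot"],th,0.001,.126)[2:])
E
```

```text
clock: 8.05
position: [0.5145, -0.1936, 0.1258]
eef_rot: [-179.8, 0.0, 72.3]
wrist_force: [-11.0, 1.9, 5.3]
grip_width: -0.0
clock: 8.88
position: [0.5145, -0.1935, 0.1258]
eef_rot: [-179.8, 0.0, 72.3]
wrist_force: [-11.0, 2.5, 5.5]
grip_width: -0.0
F tool [ -0.98 -11.24  -5.45] [ 0.5145 -0.1935  0.1258] [-1.7983e+02  4.0000e-02  7.2290e+01] width -0.0
0 ('rot', array([-0.0027,  0.0012,  0.4275]), 'cm', array([ 1.15, -3.12, -0.02]))
11.5 ('rot', array([-0.0028,  0.0009,  0.2268]), 'cm', array([ 0.45, -1.67, -0.02]))
22.9 ('rot', array([-0.0029,  0.0007,  0.0278]), 'cm', array([ 0.05, -0.12, -0.02]))
16 ('rot', array([-0.0028,  0.0008,  0.1482]), 'cm', array([ 0.27, -1.16, -0.02]))
12 ('rot', array([-0.0028,  0.0009,  0.218 ]), 'cm', array([ 0.45, -1.7 , -0.02]))
8 ('rot', array([-0.0028,  0.001 ,  0.2879]), 'cm', array([ 0.66, -2.22, -0.02]))
4 ('rot', array([-0.0027,  0.0011,  0.3577]), 'cm', array([ 0.91, -2.72, -0.02]))
0 ('rot', array([-0.0027,  0.0012,  0.4275]), 'cm', array([ 1.2 , -3.21, -0.01]))
```

```bash
python3 -m inch '[[[0,0,0.05],[0.1,-0.4,0],1],[[0,0,0.1],[0.2,-0.8,0],1],[[0,0,0.15],[0.3,-1.2,0],1],[[0,0,0.22],[0.45,-1.7,0],1],[[0,0,0.29],[0.66,-2.2,0],1],[[0,0,0.36],[0.9,-2.7,0],1],[[0,0,0.42],[1.2,-3.2,0],1],[[0,0,0.42],[1.5,-3.9,0],1],[[0,0,0.42],[1.8,-4.6,0],1],[[0,0,0.42],[1.8,-4.6,0],1]]'; python3 -m inch '[[[0,0,0],[0,0,0],1],[[0,0,0],[0,0,0],1],[[0,0,0],[0,0,0],1],[[0,0,0],[0,0,0],1],[[0,0,0],[0,0,0],1],[[0,0,0],[0,0,0],1],[[0,0,0],[0,0,0],1],[[0,0,0],[0,0,0],1],[[0,0,0],[0,0,0],1],[[0,0,0],[0,0,0],1]]' ; python3 st.py
python3 - <<'E'
from bench import manip
from h import *
import cv2
S=manip.snapshot("side");a=S["pixels"][130:220,300:420,::-1]
cv2.imwrite("pics/c6.png",cv2.resize(a,(720,540),interpolation=cv2.INTER_CUBIC))
s=manip.get_state()
for th in (0,4,8,12,16,20,23): print(th,step(s["position"],s["eef_rot"],th,0,.126)[2:])
E
```

```text
clock: 9.72
position: [0.4771, -0.1616, 0.1263]
eef_rot: [180.0, -0.0, 48.4]
wrist_force: [0.1, -0.5, -0.2]
grip_width: -0.0001
clock: 10.55
position: [0.4777, -0.1624, 0.1261]
eef_rot: [-180.0, -0.0, 48.3]
wrist_force: [0.1, 0.3, -0.5]
grip_width: 0.0001
F tool [ 0.27 -0.07  0.48] [ 0.4777 -0.1624  0.1261] [-180.     -0.     48.26] width 0.0001
0 ('rot', array([-0.    , -0.0001,  0.008 ]), 'cm', array([-0.1 ,  1.5 ,  0.01]))
11.5 ('rot', array([-0.000e+00, -1.000e-04, -1.927e-01]), 'cm', array([-0.15,  3.11,  0.01]))
22.9 ('rot', array([-0.000e+00, -1.000e-04, -3.917e-01]), 'cm', array([0.12, 4.69, 0.01]))
0 ('rot', array([-0.   , -0.   ,  0.008]), 'cm', array([-0.09,  1.5 ,  0.01]))
4 ('rot', array([-0.    , -0.    , -0.0618]), 'cm', array([-0.15,  2.06,  0.01]))
8 ('rot', array([-0.    , -0.    , -0.1316]), 'cm', array([-0.17,  2.62,  0.01]))
12 ('rot', array([-0.    , -0.    , -0.2014]), 'cm', array([-0.14,  3.18,  0.01]))
16 ('rot', array([-0.    , -0.    , -0.2712]), 'cm', array([-0.08,  3.74,  0.01]))
20 ('rot', array([-0.   , -0.   , -0.341]), 'cm', array([0.02, 4.29, 0.01]))
23 ('rot', array([-0.    , -0.    , -0.3934]), 'cm', array([0.12, 4.7 , 0.01]))
```

View pics/c6.png

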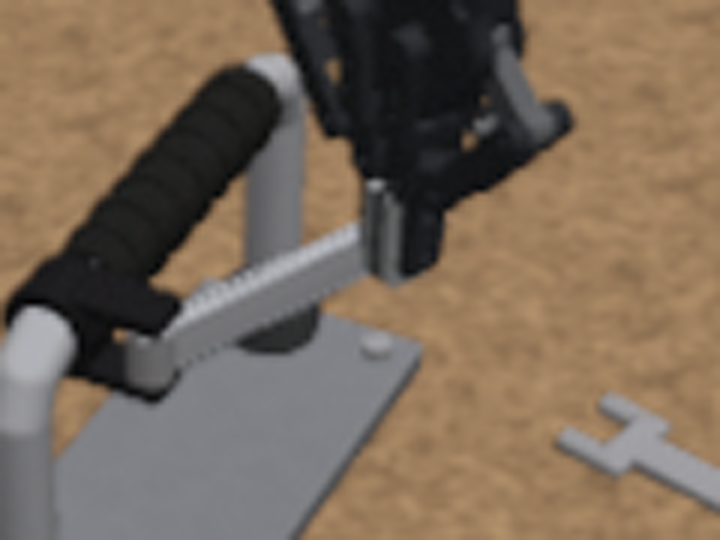

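Force is zero and the lever is back in its rest place, as in the earlier picture. Pushing in the second time.

```bash
python3 -m inch '[[[0,0,0],[-0.1,0.5,0],1],[[0,0,0],[-0.1,1,0],1],[[0,0,0],[-0.1,1.5,0],1],[[0,0,-0.04],[-0.14,1.9,0],1],[[0,0,-0.08],[-0.16,2.25,0],1],[[0,0,-0.12],[-0.17,2.6,0],1],[[0,0,-0.16],[-0.16,2.95,0],1],[[0,0,-0.2],[-0.14,3.3,0],1],[[0,0,-0.24],[-0.1,3.6,0],1],[[0,0,-0.26],[-0.08,3.75,0],1]]'; python3 -m inch '[[[0,0,-0.02],[0,0.15,0],1],[[0,0,-0.04],[0,0.3,0],1],[[0,0,-0.06],[0,0.45,0],1],[[0,0,-0.08],[-0.02,0.6,0],1],[[0,0,-0.1],[-0.03,0.75,0],1],[[0,0,-0.11],[-0.04,0.85,0],1],[[0,0,-0.12],[-0.05,0.95,0],1],[[0,0,-0.12],[-0.05,0.95,0],1],[[0,0,-0.12],[-0.05,0.95,0],1],[[0,0,-0.12],[-0.05,0.95,0],1]]';  python3 st.py
```

```text
clock: 11.43
position: [0.5048, -0.1881, 0.1258]
eef_rot: [-179.9, 0.0, 63.3]
wrist_force: [-6.9, 3.3, 4.7]
grip_width: 0.0005
clock: 12.27
position: [0.5126, -0.1927, 0.1257]
eef_rot: [-179.9, 0.0, 70.0]
wrist_force: [-6.9, 2.3, 4.3]
grip_width: 0.0
F tool [-0.22 -7.25 -4.27] [ 0.5126 -0.1927  0.1257] [-1.7986e+02  1.0000e-02  7.0010e+01] width 0.0
0 ('rot', array([-0.0023,  0.0006,  0.3876]), 'cm', array([ 1.02, -2.96, -0.02]))
11.5 ('rot', array([-0.0024,  0.0003,  0.1869]), 'cm', array([ 0.37, -1.48, -0.02]))
22.9 ('rot', array([-0.0024,  0.0001, -0.0121]), 'cm', array([ 0.04,  0.09, -0.03]))
```

```bash
python3 -m inch '[[[0,0,0],[0,0.05,0],1],[[0,0,-0.01],[0,0.1,0],1],[[0,0,-0.01],[0,0.15,0],1],[[0,0,-0.02],[0,0.2,0],1],[[0,0,-0.02],[0,0.25,0],1],[[0,0,-0.02],[0,0.3,0],1],[[0,0,-0.02],[0,0.32,0],1],[[0,0,-0.02],[0,0.32,0],1],[[0,0,-0.02],[0,0.32,0],1],[[0,0,-0.02],[0,0.32,0],1]]'; python3 -m inch '[[[0,0,0],[0,0,0],1],[[0,0,0],[0,0,0],1],[[0,0,0],[0,0,0],1],[[0,0,0],[0,0,0],1],[[0,0,0],[0,0,0],1],[[0,0,0],[0,0,0],1],[[0,0,0],[0,0,0],1],[[0,0,0],[0,0,0],1],[[0,0,0],[0,0,0],1],[[0,0,0],[0,0,0],1]]'; python3 st.py
python3 - <<'E'
from bench import manip
import cv2,numpy as np
a=manip.snapshot("side")["pixels"][130:220,300:420,::-1];b=manip.snapshot("side")["pixels"][:,:,::-1]
cv2.imwrite("pics/c7.png",np.hstack([cv2.resize(a,(400,300),interpolation=cv2.INTER_CUBIC),cv2.resize(b,(400,300))]))
E
```

```text
clock: 13.1
position: [0.5145, -0.1937, 0.1256]
eef_rot: [-179.7, 0.0, 71.1]
wrist_force: [-13.9, 3.6, 8.5]
grip_width: -0.0001
clock: 13.93
position: [0.5146, -0.1937, 0.1256]
eef_rot: [-179.8, 0.0, 71.1]
wrist_force: [-13.5, 3.7, 8.4]
grip_width: -0.0002
F tool [ -0.85 -14.06  -8.3 ] [ 0.5146 -0.1937  0.1256] [-1.7976e+02  3.0000e-02  7.1150e+01] width -0.0002
0 ('rot', array([-0.0041,  0.0014,  0.4075]), 'cm', array([ 1.11, -3.16, -0.03]))
11.5 ('rot', array([-0.0042,  0.0009,  0.2068]), 'cm', array([ 0.43, -1.69, -0.03]))
22.9 ('rot', array([-0.0043,  0.0005,  0.0078]), 'cm', array([ 0.06, -0.13, -0.04]))
```

View pics/c7.png

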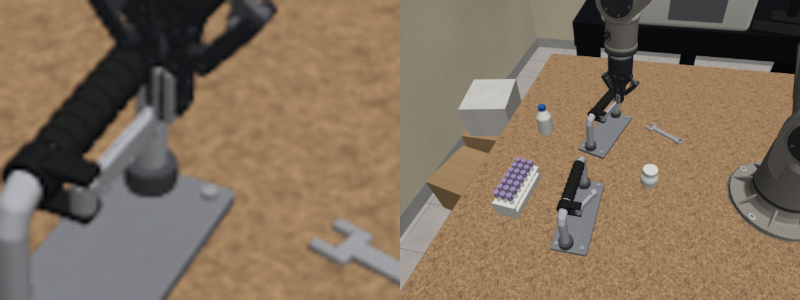

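The lever is held in at its stop at the same TCP position as the first push. The force is steady at 14 N, and everything else is where it was. Handing in.

```bash
python3 -c "
from bench import manip
print(manip.sign_off())"
```

```text
the job is handed in; nothing more can be done
None
```

I pushed the long lever (right-hand handle) to its stop with the backs of the shut fingers and held it there for about 2 s. I then let it spring back, pushed it in again, and handed in at about 14 s of robot time while still holding it.

- **Stop reached:** both pushes ended at the same TCP position to within 0.2 mm. The push force rose sharply over the last 2 mm, from about 7 N to 11 N on the first push and 14 N on the second, then stayed steady.
- **Spring back:** between the pushes the wrist force was about zero, and the picture showed the lever back in its rest place.
- **Other things:** in the last picture the short lever, jar, rack, bottle and spanner were all where they started. The knuckles measured above z = 0.2 m, well over the grip.

Three checks did not match what I expected:

- **First contact:** it came about 9 mm later than my model said, probably because the fingers taper.
- **Force just before the stop:** it was about 7 N instead of nearly 9 N. The fingers may have touched a little further out than 80 mm from the pin.
- **Upward force:** there was also an upward force of 5–8 N while holding, which I put down to the sloped finger backs.

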